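Unfold the crank handle and wind the bench clamp shut on a tube offcut

ROBOT

A 6-joint arm with a two-finger parallel gripper is mounted at the origin on the work surface. World frame = base frame: x ahead of the robot, y to its left, z up, the work surface at z = 0. Lengths are in m, angles in degrees, forces in N, time in s.
With the tool pointing down it reaches from about 0.425 to 0.925 m from the base axis. Payload 12.5 kg.
Tool frame: the origin (TCP) lies between the finger pads; the fingertips stand 17 mm ahead of it and the grasp point (between the pads) lies 2 mm behind it (robot.tcp_to_tips is the z of the fingertips in the tool frame, in m); z points along the fingers, y is the line along which they close (so a half turn about z gives the same grasp; the last joint's range is limited). The gripper opens to 85 mm and grips with 20 to 120 N. Pads are 22 mm wide; open, the fingers measure 114 mm over their backs; the gripper's body (76 mm by 85 mm) begins 54 mm behind the grasp point. The pads swing forward as they close: fully open they stand 13 mm farther back than shut.
Start: joints at [61.845, 28.126, 89.318, -0, 62.55, -6.05], TCP at [0.235, 0.579, 0.208] pointing down, gripper open.
Joint ranges: [-177.58, 177.58], [-47.91, 125.51], [2.72, 160], [-65.01, 245.01], [3.68, 167.84], [-153.87, 153.87]. Speed limits (degrees/s): [127.2, 127.2, 159.86, 180, 180, 180].

INTERFACE

Orientations are given as [roll, pitch, yaw] about the fixed x, y, z axes, in that order (R = Rz(yaw) Ry(pitch) Rx(roll)).
In Python, from workcell import robot gives the robot as it stands.
- The arm moves only by the tool apply_moves, never from a script. Its argument "motion" is a list of rows, each a list of 5 numbers: the gripper command: -1 is fully open, 1 is shut, values between are in proportion, then the shift along the tool's x, y, z scaled (see below), then the turn about the tool's z scaled (see below). In form: [[jaw, x, y, z, yaw], ...]. A call has 1 to 5 rows; each row is the pose to reach, as a shift and turn from the pose commanded when the call began, along the tool's axes at that moment; what a row does not reach only later rows make up. The controller multiplies each number of a shift by 120 mm and each number of a turn by pi/4 rad. A row lasts 1/8 s, in which the tool goes at most 62.5 mm and 10.7 degrees, less where a joint would pass 70% of its speed; a pose out of reach is approached as far as the arm can. A call with a number of a shift or a turn outside -1 to 1 is refused whole. A call with a gripper value outside its range is refused whole. The fingers move at their own pace and stop on an object; "force" is the grip in N (left out, the last holds). Time passes only in rows, so rows that repeat a pose let the fingers close. It gives the time, the measured TCP pose, the force, the opening and the grip force at its end, in the units of the state.
- robot.observe(): the state, without advancing time (a new reading comes with each control period).
- robot.snapshot(name): name is "side" or "top"; returns (picture, depth): 420x560x3 uint8, blue, green, red; 420x560 float32, m along the optical axis (not along the pixel's ray), 0 where there is no reading.
- robot.get_calibration(name): a dict with "intrinsics" (3x3 intrinsics, pixels), "extrinsics" (4x4, takes a point from camera to world coordinates). Camera axes: x right, y down, z forward; pixel columns grow to the right and rows downward; lengths in m; the calibration is good to about 2 mm. A picture is of the moment at which its call begins. get_calibration takes no time and is no camera call.
- robot.sign_off(): hands the job in; it is judged then, once.
Trained networks look in the newest picture that a camera, given by its name, has taken for a name from the list of things; names that differ only in an ending like _2 or _b are one class to them, and where a whole thing is asked for, a point or a joint stands for the part that bears it (a point fixed in the world has none). Each returns a list of dicts, best first, with "confidence" (0 to 1); they miss things now and then, are a little off and sometimes report something else, mostly with a low value. They report only what shows in the picture. A call takes as long as a camera call. They do not tell look-alikes from the thing itself.
- robot.outline_of(camera, query): "mask" (420x560 bool, what is visible of it) and "box" ([left, top, right, bottom] in pixels, round what is visible of it).
The state is a dict: "time": time; "q": joint angles; "qd": joint speeds; "tau": joint torques, N m; "ee_pos": TCP position; "ee_rot": TCP orientation; "ft_force": force on the tool from outside, world axes, zero at the start; "torque": the same for the moment, N m; "opening": finger opening in m; "finger_force": force on a finger pad.
Only numpy, scipy, OpenCV 4.12 (cv2) and the standard library are available. Lean on these libraries where they do the work, as an engineer would, in place of code of your own. Each camera call takes 0.05 s, during which the arm holds its last target. There are 200 camera calls.

TASK

Grip the short tube that stands in the bench clamp: first swing the crank's folded handle up fully up against its stop, so that it stands upright, without turning the crank, then wind the crank counter-clockwise (seen from above) until the sliding jaw has pushed the tube against the stop and holds it tight, without forcing it. Do not move the jaw or the tube by hand; leave the tube standing and gripped, the handle up, and the other things on the bench where they are.

Things in the scene. Friction and masses are not known exactly. Their poses are not given: they have to be found in the camera images.
- clamp: Rack-and-pinion bench clamp, bolted down: grey base plate 120 x 400 x 12 mm, long side along its y axis (y = -75 to +325 mm). Origin on the bench under the crank's vertical axis; z up. A grey gearbox 100 x 100 mm, top at 45 mm, over the origin carries the crank; along +y follow jaw, tube and stop, all on the base plate.
- crank_axis (a point): Point on the crank's vertical axis, 80 mm above the bench, at the height of the handle's hinge. The crank: steel hub 28 mm across, top at 71 mm; flat arm 20 mm wide, underside at 60 and top at 70 mm above the bench. It is stiff (about 3 N at the handle) and stays where it is left. Once the tube is pressed on the stop the resistance rises sharply; 6 to 12 N at the handle is tight enough.
- crank (a joint): Angle of the crank in rad, positive counter-clockwise seen from above. At 0 its arm points from the axis towards the clamp's -x. Starts between -0.6 and 0.6; range -1.0 to 4.8. Each rad moves the jaw 22 mm towards the stop; closing takes 1.3 to 4 rad, depending on where jaw and stop begin: (distance from jaw face to stop face - 60 mm) / 22 mm.
- hinge (a point): Centre of the handle's horizontal hinge pin at the outer end of the crank arm, 80 mm from the crank axis, 80 mm above the bench. The fork about it is 28 mm wide and its top stands at 84 mm.
- handle (a joint): Fold angle of the handle in rad: 0 = flat over the arm, free end towards the crank axis; it swings up and outwards to its stop at 1.62 (1.57 = vertical). Starts between 0 and 0.3. Hinge friction (0.12 N m) keeps it where it is left; no latch: a push of more than 2 N towards the axis folds it down again, a push along the circle or outwards does not.
- handle_end (a point): Centre of the free end face of the handle, 75 mm from its hinge. The handle is a black round grip 18 mm thick; the grip covers 15 to 75 mm from the hinge, and 25 mm at each side of it is free for fingers down to the gearbox top at 45 mm.
- jaw: Steel sliding jaw, driven by the crank along the clamp's +y. Origin at the middle of the foot of its pressing face, 12 mm above the bench; the face looks along the clamp's +y, is 85 mm wide and reaches up to 71 mm above the bench.
- stop: Steel stop block bolted to the base plate facing the jaw. Origin at the middle of the foot of its pressing face (looks along the clamp's -y), 12 mm above the bench; 85 mm wide, 58 high. Its distance differs from start to start.
- tube: Short stainless tube offcut standing upright and loose on the base plate between jaw and stop: 60 mm outside diameter, 3 mm wall, 90 high. Origin at the centre of its lower end.
- reducer_big: bystander: stainless cone-shaped tube reducer, 90 mm across at the foot, 64 at the top, 85 high; origin at its underside's centre
- reducer_small: bystander: stainless cone-shaped tube reducer, 72 mm across at the foot, 52 at the top, 70 high; origin at its underside's centre
- collar: bystander: flat steel ring, 76 mm outside, 18 high; origin at its underside's centre
- wood_block: bystander: pale wooden block 90 x 140 x 45 mm high; origin at its underside's centre
- marker: bystander: marker pen lying down, 14 mm thick, 140 long; origin on the bench under its middle
- disc_stack: bystander: dark grooved steel pulley lying flat, 100 mm across, 34 high; origin at its underside's centre
Mind the look-alikes: they are no part of the job. What is shaped like the tube but black or yellow is not meant.

How it is judged:
By the outcome, as a careful person would: the job done as asked, in the order asked, and still so for the second after the job is handed in, with the robot touching nothing.
It also fails if it takes over 61 s, if anything falls off the work surface, if the arm or the gripper's body presses on something with over 40 N, if the wrist force passes 120 N, or if a joint passes its speed limit or range.

## Working session

There is one attempt and no reset: what is moved stays moved. The work goes in short steps, Python scripts to look and compute and a tool call to move; the robot and the scene stay as the last step left them, time stands still between calls to the robot, and variables do not carry over. Pictures are saved under pics/ and viewed, at most 10 in all, crops included, and the job is handed in when it is done.

Besides the shell and the picture viewer there is one more tool, called after ">>>" as name(argument=value, ...), one argument or row to a line, values as JSON. apply_moves: Moves the arm, as the interface text tells. Shifts and turns lie within -1 to 1; 1 stands for 120 mm of shift or pi/4 rad of turn. Its arguments: {"type":"object","properties":{"motion":{"type":"array"},"force":{"type":"number"}},"required":["motion"]}

```bash
mkdir -p pics
cat > h.py <<'E'
import numpy as np, cv2
from workcell import robot
def cloud(name, d):
    c=robot.get_calibration(name);K=np.array(c["intrinsics"]);T=np.array(c["extrinsics"])
    v,u=np.indices(d.shape);p=np.stack([(u-K[0,2])/K[0,0]*d,(v-K[1,2])/K[1,1]*d,d],-1)
    return p@T[:3,:3].T+T[:3,3]
E
python3 - <<'E'
from h import *
for n in("top","side"):
    im,d=robot.snapshot(n);cv2.imwrite(f"pics/{n}0.png",im);P=cloud(n,d);np.save(f"{n}0.npy",P)
    print(n,np.array(robot.get_calibration(n)["extrinsics"]).round(3).tolist())
    for q in("clamp","crank","handle","jaw","stop","tube"):
        for r in robot.outline_of(n,q)[:2]:
            m=r["mask"]&(d>0);X=P[m]
            print(q,round(r["confidence"],2),r["box"],np.median(X,0).round(3),X.min(0).round(3),X.max(0).round(3))
print(robot.observe())
E
```

```text
top [[0.006, -0.99, 0.141, 0.395], [-1.0, -0.004, 0.013, -0.045], [-0.012, -0.141, -0.99, 1.133], [0.0, 0.0, 0.0, 1.0]]
clamp 0.69 [204.2, 198.6, 365.7, 259.6] [ 0.508 -0.056  0.014] [ 0.428 -0.24  -0.005] [0.593 0.173 0.107]
clamp 0.21 [183.7, 157.8, 240.5, 196.7] [0.636 0.145 0.044] [ 0.59   0.075 -0.001] [0.7   0.219 0.051]
crank 0.67 [327.5, 216.1, 341.8, 255.0] [ 0.49  -0.156  0.086] [ 0.442 -0.171  0.046] [ 0.54  -0.142  0.101]
handle 0.74 [331.2, 222.8, 342.1, 255.3] [ 0.488 -0.156  0.09 ] [ 0.444 -0.172  0.041] [ 0.522 -0.149  0.101]
jaw 0.61 [279.5, 210.4, 313.9, 245.9] [ 0.521 -0.054  0.027] [ 0.469 -0.104  0.007] [ 0.558 -0.024  0.079]
stop 0.83 [222.7, 211.2, 240.4, 250.4] [0.494 0.095 0.069] [0.451 0.081 0.007] [0.545 0.125 0.087]
tube 0.83 [139.0, 234.6, 174.7, 262.7] [0.456 0.286 0.056] [ 0.426  0.247 -0.004] [0.491 0.319 0.094]
tube 0.82 [142.0, 274.8, 173.8, 303.7] [0.357 0.28  0.055] [ 0.331  0.24  -0.004] [0.388 0.299 0.095]
side [[0.665, -0.491, 0.563, -0.011], [-0.747, -0.443, 0.496, -0.553], [0.006, -0.75, -0.662, 0.775], [0.0, 0.0, 0.0, 1.0]]
clamp 0.66 [162.0,
[... 996 characters left out ...]
3] [ 0.48  -0.005 -0.   ] [0.604 0.149 0.104]
{'time': 0.7, 'q': array([ 6.18443120e+01,  2.81227078e+01,  8.93164740e+01, -2.88332550e-04,
        6.25485182e+01, -6.05059559e+00]), 'qd': array([-0.0630604 , -0.06159554, -0.05113318,  0.00689463, -0.08821932,
        0.01162815]), 'tau': array([-9.27581459e-04, -6.18141675e+01, -2.61808920e+01, -1.58364533e-04,
        3.06626007e-04, -3.48228514e-05]), 'ee_pos': array([0.23519241, 0.57910249, 0.2084796 ]), 'ee_rot': array([1.79987795e+02, 1.55097157e-03, 1.57895040e+02]), 'ft_force': array([ 0.57917547,  1.08254163, -0.7115107 ]), 'torque': array([ 0.03806254, -0.00743068, -0.00697122]), 'finger_force': 0.0, 'opening': 0.08528125394559538}
```

Run:
```python
from h import *
for n,(x0,y0,x1,y1) in {"top":(130,140,400,310),"side":(150,180,380,352)}.items():
    im=cv2.imread(f"pics/{n}0.png");cv2.imwrite(f"pics/{n}0c.png",cv2.resize(im[y0:y1,x0:x1],None,fx=2.9,fy=2.9,interpolation=cv2.INTER_CUBIC))
P=np.concatenate([np.load(f"{n}0.npy").reshape(-1,3) for n in("top","side")])
def sel(x0,x1,y0,y1,z0,z1):
    m=np.all((P>[x0,y0,z0])&(P<[x1,y1,z1]),1);return P[m]
# base plate rectangle
b=sel(.40,.65,-.3,.3,.009,.017);print("plate",cv2.minAreaRect((b[:,:2]*1000).astype(np.float32)))
g=sel(.40,.65,-.3,-.05,.040,.050);print("gearbox",cv2.minAreaRect((g[:,:2]*1000).astype(np.float32)),len(g))
# handle: points z>.078
h=sel(.40,.62,-.26,-.1,.078,.12);print(len(h));
for a in np.arange(.43,.56,.01):
    s=h[(h[:,0]>a)&(h[:,0]<=a+.01)]
    if len(s):print(a.round(2),len(s),np.median(s,0).round(4),s[:,1].min().round(3),s[:,1].max().round(3),s[:,2].max().round(3))
```

```text
plate ((524.4649047851562, 0.19921875), (248.68971252441406, 599.244384765625), 0.4018424153327942)
gearbox ((561.8485717773438, -130.22384643554688), (178.0774688720703, 163.3912353515625), 1.3173341751098633) 2972
757
0.43 17 [ 0.4392 -0.1678  0.0842] -0.171 -0.144 0.087
0.44 121 [ 0.4462 -0.1568  0.0833] -0.172 -0.142 0.087
0.45 97 [ 0.4539 -0.1587  0.0843] -0.172 -0.143 0.088
0.46 91 [ 0.4649 -0.1588  0.0874] -0.167 -0.149 0.092
0.47 80 [ 0.4751 -0.1604  0.0892] -0.167 -0.149 0.094
0.48 88 [ 0.4848 -0.1599  0.0898] -0.167 -0.149 0.096
0.49 84 [ 0.4953 -0.1593  0.091 ] -0.167 -0.149 0.095
0.5 85 [ 0.505  -0.1608  0.0915] -0.167 -0.15 0.097
0.51 82 [ 0.5152 -0.1605  0.0926] -0.167 -0.15 0.101
0.52 12 [ 0.5208 -0.1575  0.0921] -0.166 -0.15 0.095
```

View pics/top0c.png

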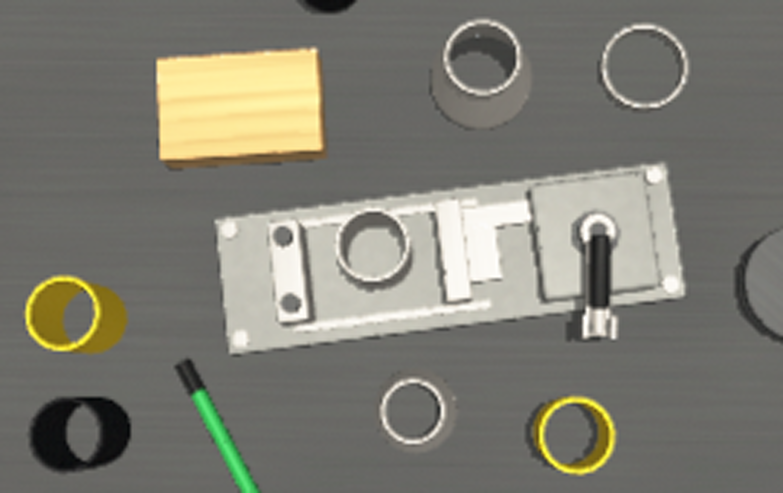

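View pics/side0c.png

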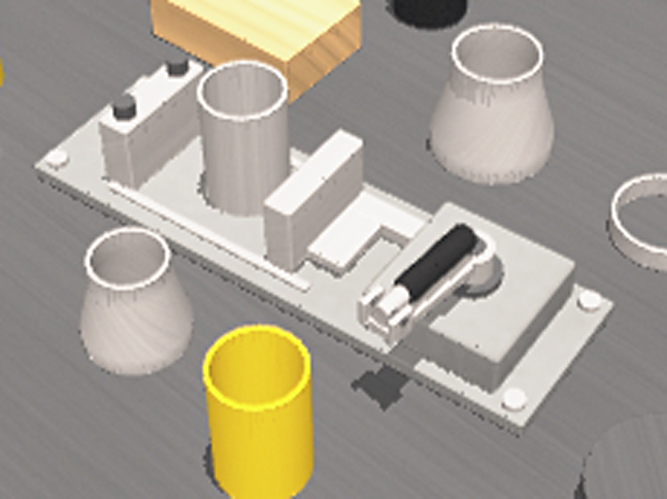

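The top crop shows the clamp's +y pointing left, towards world +y and tilted about 7°. The hub is near crop (597,229), the fork near (600,325), the jaw face near x≈440 and the stop face near x≈305. The steel tube is between them, and the handle lies folded over the arm. Next I'll get the exact geometry.

Run:
```python
from h import *
def px(n,u,v,z):
    c=robot.get_calibration(n);K=np.array(c["intrinsics"]);T=np.array(c["extrinsics"])
    r=T[:3,:3]@np.linalg.inv(K)@[u,v,1];return T[:3,3]+r*(z-T[2,3])/r[2]
t=lambda u,v,z:px("top",130+u/2.9,140+v/2.9,z).round(4)
print("hub",t(597,229,.071)); s=lambda u,v,z:px("side",150+u/2.9,180+v/2.9,z).round(4)
C=[t(216,220,.012),t(664,163,.012),t(685,295,.012),t(232,353,.012)];print("plate",C)
d=(C[0]+C[3]-C[1]-C[2])/2;d/=np.linalg.norm(d);psi=np.arctan2(-d[0],d[1]);print("psi",psi,np.degrees(psi))
y=d[:2];x=np.array([y[1],-y[0]])
o=(C[1]+C[2])[:2]/2+y*.075;print("origin from plate",o)
print("gearbox ctr",sum(t(u,v,.045) for u,v in[(530,186),(650,168),(664,287),(540,304)])/4)
P=np.concatenate([np.load(f"{n}0.npy").reshape(-1,3) for n in("top","side")])
L=np.c_[(P[:,:2]-o)@x,(P[:,:2]-o)@y,P[:,2]]
for nm,z0,z1,a,b in(("jaw top",.066,.076,.05,.14),("stop top",.065,.075,.2,.3),("tube rim",.097,.107,.08,.25)):
    m=(abs(L[:,0])<.04)&(L[:,2]>z0)&(L[:,2]<z1)&(L[:,1]>a)&(L[:,1]<b);q=L[m]
    print(nm,len(q),np.percentile(q[:,1],[1,5,50,95,99]).round(4),np.percentile(q[:,0],[2,98]).round(4))
im,dd=cv2.imread("pics/top0.png"),None
h=np.all((P>[.455,-.2,.083])&(P<[.53,-.13,.105]),1);h=P[h]
for n in("top","side"):
    Q=np.load(f"{n}0.npy").reshape(-1,3);Q=Q[np.all((Q>[.46,-.2,.085])&(Q<[.53,-.13,.105]),1)]
    e=[(Q[abs(Q[:,0]-a)<.006][:,1]) for a in(.47,.49,.51)];print(n,[(np.percentile(v,[3,97])).round(4) for v in e])
```

```text
hub [ 0.5285 -0.1586  0.071 ]
plate [array([0.5424, 0.1689, 0.012 ]), array([ 0.5946, -0.2244,  0.012 ]), array([ 0.4785, -0.2404,  0.012 ]), array([0.4265, 0.1515, 0.012 ])]
psi 0.1319341660265803 7.559270886901342
origin from plate [ 0.52668362 -0.1580518 ]
gearbox ctr [ 0.52585  -0.160475  0.045   ]
jaw top 659 [0.1091 0.1101 0.1194 0.1299 0.1311] [-0.039   0.0376]
stop top 630 [0.2025 0.2093 0.2537 0.2698 0.2713] [-0.0387  0.0384]
tube rim 294 [0.1557 0.157  0.1855 0.2121 0.2139] [-0.0196  0.0385]
top [array([-0.1636, -0.1493]), array([-0.1636, -0.1498]), array([-0.1664, -0.1496])]
side [array([-0.1653, -0.1523]), array([-0.1664, -0.1509]), array([-0.167 , -0.1515])]
```

```bash
cat >> h.py <<'E'
def plan(W, start=None):
    """rows from chained poses: W = list of calls, each a list of (x,y,z,yaw_deg)"""
    s=robot.observe();p=start or (*s["ee_pos"],s["ee_rot"][2])
    print("t",round(s["time"],2),"pose",np.round(p,4),"F",np.round(s["ft_force"],1),"rot",np.round(s["ee_rot"],1))
    for call in W:
        a=np.radians(p[3]);B=np.array([[np.cos(a),np.sin(a),0],[np.sin(a),-np.cos(a),0],[0,0,-1]])
        print([[*(float(v) for v in np.round(B.T@(np.array(w[:3])-p[:3])/.12,3)),round(float(-((w[3]-p[3]+180)%360-180)/45),3)] for w in call])
        p=call[-1]
E
python3 - <<'E'
from h import *
plan([[(.34,.50,.208,113)],[(.43,.38,.208,68)],[(.48,.24,.208,23)],[(.507,.10,.208,0)],[(.507,-.02,.208,0)],[(.507,-.135,.20,0)]])
E
```

```text
t 0.7 pose [  0.2352   0.5791   0.2085 157.895 ] F [ 0.6  1.1 -0.7] rot [180.    0.  157.9]
[[-1.057, -0.282, 0.004, 0.998]]
[[-1.214, 0.3, 0.0, 1.0]]
[[-0.926, 0.823, 0.0, 1.0]]
[[-0.249, 1.162, 0.0, 0.511]]
[[0.0, 1.0, 0.0, 0.0]]
[[0.0, 0.958, 0.067, 0.0]]
```

>>> apply_moves(
  motion=[
    [-1,-0.3,-0.1,0,0.22],
    [-1,-0.6,-0.2,0,0.44],
    [-1,-1,-0.28,0,0.66],
    [-1,-1,-0.28,0,0.88],
    [-1,-1,-0.28,0,1],
  ],
)

```text
time: 1.32
ee_pos: [0.3344, 0.5024, 0.2085]
ee_rot: [180.0, -0.0, 112.6]
ft_force: [1.0, -0.7, 0.3]
opening: 0.0853
finger_force: 0.0
```

>>> apply_moves(
  motion=[
    [-1,-0.3,0.1,0,0.22],
    [-1,-0.6,0.2,0,0.44],
    [-1,-1,0.3,0,0.66],
    [-1,-1,0.3,0,0.88],
    [-1,-1,0.3,0,1],
  ],
)

```text
time: 1.95
ee_pos: [0.4141, 0.4057, 0.2085]
ee_rot: [180.0, -0.0, 67.6]
ft_force: [-0.0, 0.4, -0.2]
opening: 0.0855
finger_force: 0.0
```

>>> apply_moves(
  motion=[
    [-1,-0.3,0.3,0,0.22],
    [-1,-0.6,0.6,0,0.44],
    [-1,-1,0.82,0,0.66],
    [-1,-1,0.82,0,0.88],
    [-1,-1,0.82,0,1],
  ],
)

```text
time: 2.58
ee_pos: [0.4599, 0.2573, 0.2086]
ee_rot: [-180.0, -0.0, 22.6]
ft_force: [0.3, -0.0, -1.5]
opening: 0.0856
finger_force: 0.0
```

Run:
```python
from h import *
plan([[(.50,.12,.208,0)],[(.504,.01,.208,0)],[(.505,-.1,.20,0)]])
```

```text
t 2.58 pose [ 0.4599  0.2573  0.2086 22.5617] F [ 0.3 -0.  -1.5] rot [-180.    -0.    22.6]
[[-0.13, 1.185, 0.005, 0.501]]
[[0.033, 0.917, 0.0, 0.0]]
[[0.008, 0.917, 0.067, 0.0]]
```

>>> apply_moves(
  motion=[
    [-1,-0.1,0.5,0,0.2],
    [-1,-0.1,1,0,0.4],
    [-1,-0.1,1,0,0.5],
    [-1,-0.1,1,0,0.5],
  ],
)

```text
time: 3.08
ee_pos: [0.4954, 0.1423, 0.2084]
ee_rot: [-180.0, -0.0, 0.4]
ft_force: [0.2, 0.6, 0.2]
opening: 0.0851
finger_force: 0.0
```

>>> apply_moves(
  motion=[
    [-1,0.05,0.5,0,0],
    [-1,0.1,1,0,0],
    [-1,0.1,1,0,0],
  ],
)

```text
time: 3.45
ee_pos: [0.5083, 0.0206, 0.2084]
ee_rot: [180.0, -0.0, 0.3]
ft_force: [-0.1, 0.2, 0.1]
opening: 0.0853
finger_force: 0.0
```

>>> apply_moves(
  motion=[
    [-1,0,0.5,0,0],
    [-1,0,1,0.1,0],
    [-1,0,1,0.1,0],
  ],
)

```text
time: 3.82
ee_pos: [0.5087, -0.0987, 0.1957]
ee_rot: [-180.0, 0.1, 0.3]
ft_force: [-0.6, 0.8, 1.1]
opening: 0.0855
finger_force: 0.0
```

Run:
```python
from h import *
plan([[(.507,-.158,.14,0)],[(.507,-.158,.0915,0)]])
```

```text
t 3.83 pose [ 0.5087 -0.0987  0.1957  0.3401] F [-0.6  0.8  1.1] rot [-1.8e+02  1.0e-01  3.0e-01]
[[-0.017, 0.494, 0.464, 0.008]]
[[0.0, 0.0, 0.404, 0.0]]
```

>>> apply_moves(
  motion=[
    [0,-0.09,0.25,0.25,0],
    [0,-0.09,0.49,0.46,0.01],
    [0,-0.09,0.49,0.8,0.01],
    [0,-0.09,0.49,0.865,0.01],
    [0,-0.09,0.49,0.865,0.01],
  ],
  force=20,
)

```text
time: 4.45
ee_pos: [0.4989, -0.1547, 0.0931]
ee_rot: [-180.0, 0.0, 0.1]
ft_force: [0.0, -0.6, 0.2]
opening: 0.0432
finger_force: 0.0
```

>>> apply_moves(
  motion=[
    [0.4,0,0,0,0],
    [0.46,0,0,0,0],
    [0.5,0,0,0,0],
    [0.5,0,0,0,0],
  ],
  force=20,
)

```text
time: 4.95
ee_pos: [0.4985, -0.156, 0.0929]
ee_rot: [180.0, -0.0, -0.1]
ft_force: [-0.2, -0.2, 0.0]
opening: 0.0211
finger_force: 0.0
```

Run:
```python
from h import *
plan([])
print(robot.observe()["torque"])
im,d=robot.snapshot("side");cv2.imwrite("pics/s1.png",cv2.resize(im[150:350,180:440],None,fx=3,fy=3,interpolation=cv2.INTER_CUBIC))
```

```text
t 4.95 pose [ 0.4985 -0.156   0.0929 -0.0563] F [-0.2 -0.2  0. ] rot [ 1.8e+02 -0.0e+00 -1.0e-01]
[ 0.02179331  0.01210656 -0.02149537]
```

View pics/s1.png

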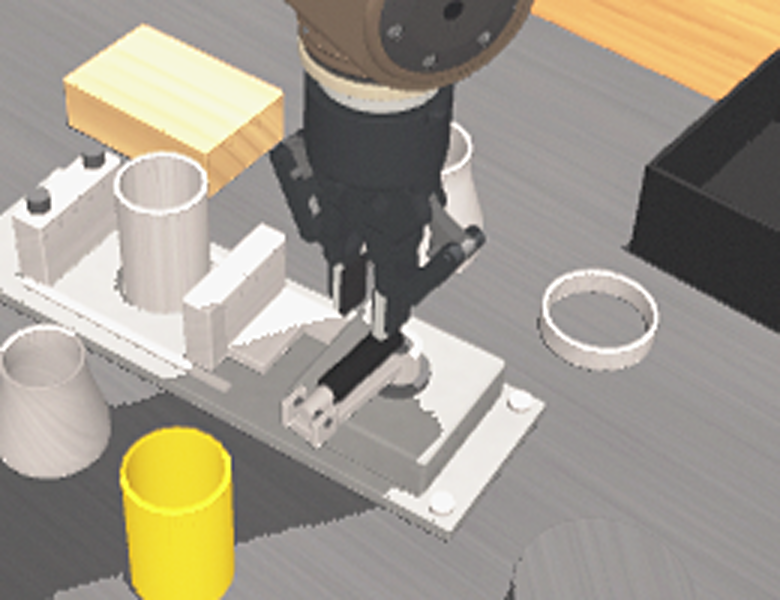

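Run:
```python
from h import *
im,d=robot.snapshot("side");P=cloud("side",d)
c=robot.get_calibration("side");K=np.array(c["intrinsics"]);T=np.linalg.inv(np.array(c["extrinsics"]))
def pr(p):
    q=K@(T[:3,:3]@p+T[:3,3]);return ((q[:2]/q[2]-[180,150])*3).round(0)
print("tips",pr(np.array([.4985,-.167,.076])),pr(np.array([.4985,-.145,.076])),"hend",pr(np.array([.522,-.158,.0875])),"hinge",pr(np.array([.4475,-.158,.08])))
for u,v in((380,330),(380,300),(342,305),(360,360),(390,350),(330,390)):
    print((u,v),P[150+v//3,180+u//3].round(4))
```

```text
tips [379. 372.] [350. 354.] hend [393. 330.] hinge [309. 409.]
(380, 330) [ 0.4862 -0.1741  0.126 ]
(380, 300) [ 0.4854 -0.1736  0.1499]
(342, 305) [ 0.4885 -0.1458  0.1265]
(360, 360) [ 0.4875 -0.1614  0.0914]
(390, 350) [ 0.5092 -0.1661  0.0875]
(330, 390) [ 0.462  -0.1608  0.0864]
```

Run:
```python
from h import *
im,d=robot.snapshot("side");P=cloud("side",d)
for u in(370,376,382,388): 
    for v in range(325,385,6):print((u,v),P[150+v//3,180+u//3].round(3),im[150+v//3,180+u//3],end="; ")
    print()
s=robot.observe();print(s["ee_pos"],s["q"].round(2))
Q=P[np.all((P>[.47,-.2,.075])&(P<[.53,-.11,.2]),-1)];
for z in np.arange(.075,.16,.008):
    q=Q[abs(Q[:,2]-z)<.004];print(z.round(3),len(q),q.min(0).round(3) if len(q) else "",q.max(0).round(3) if len(q) else "")
```

```text
(370, 325) [ 0.548 -0.12   0.045] [151 157 161]; (370, 331) [ 0.485 -0.169  0.123] [94 95 97]; (370, 337) [ 0.505 -0.153  0.092] [39 38 39]; (370, 343) [ 0.499 -0.158  0.095] [51 50 50]; (370, 349) [ 0.499 -0.159  0.091] [50 48 49]; (370, 355) [ 0.492 -0.164  0.095] [52 50 53]; (370, 361) [ 0.492 -0.165  0.09 ] [52 51 50]; (370, 367) [ 0.492 -0.165  0.085] [47 46 45]; (370, 373) [ 0.49  -0.166  0.083] [78 80 84]; (370, 379) [ 0.496 -0.162  0.069] [186 193 200]; 
(376, 325) [ 0.485 -0.172  0.13 ] [185 192 195]; (376, 331) [ 0.487 -0.171  0.123] [187 193 197]; (376, 337) [ 0.486 -0.172  0.12 ] [141 146 148]; (376, 343) [ 0.504 -0.159  0.091] [48 47 47]; (376, 349) [ 0.501 -0.162  0.091] [47 47 50]; (376, 355) [ 0.497 -0.165  0.091] [53 52 52]; (376, 361) [ 0.494 -0.167  0.091] [46 44 46]; (376, 367) [ 0.497 -0.165  0.082] [77 79 83]; (376, 373) [ 0.502 -0.161  0.069] [187 195 202]; (376, 379) [ 0.497 -0.166  0.071] [185 192 202]; 
(382, 325) [ 0.489 -0.174  0.128] [180 189 192]; (382, 331) [ 0.489 -0.174  0.124] [180 187 191]; (382, 337) [ 0.49  -0.174  0.118] [176 184 187]; (382, 343)
[... 765 characters left out ...]
0.168  0.067] [179 183 193]; 
[ 0.49842717 -0.15600244  0.09261022] [-2.4630e+01  2.8850e+01  1.1051e+02  1.0000e-02  4.0640e+01  6.5430e+01]
0.075 3 [ 0.472 -0.166  0.078] [ 0.512 -0.164  0.079]
0.083 51 [ 0.471 -0.168  0.079] [ 0.521 -0.149  0.087]
0.091 171 [ 0.47  -0.167  0.087] [ 0.522 -0.149  0.095]
0.099 3 [ 0.492 -0.164  0.095] [ 0.51  -0.16   0.095]
0.107 0  
0.115 17 [ 0.487 -0.175  0.112] [ 0.509 -0.144  0.119]
0.123 62 [ 0.485 -0.181  0.119] [ 0.508 -0.134  0.127]
0.131 88 [ 0.485 -0.182  0.127] [ 0.507 -0.132  0.135]
0.139 86 [ 0.484 -0.182  0.135] [ 0.51  -0.133  0.143]
0.147 70 [ 0.485 -0.181  0.143] [ 0.509 -0.134  0.151]
0.155 65 [ 0.484 -0.184  0.151] [ 0.507 -0.128  0.159]
```

Run:
```python
from h import *
print(robot.tcp_to_tips,[a for a in dir(robot) if a[0]!="_"])
im,d=robot.snapshot("top");P=cloud("top",d)
im,d=robot.snapshot("side");P=cloud("side",d)
Q=P[np.all((P>[.47,-.2,.075])&(P<[.53,-.11,.2]),-1)];Q=Q[(Q[:,2]>.098)]
print("lowest finger z",np.sort(Q[:,2])[:8].round(4),robot.observe()["ee_pos"],robot.observe()["opening"])
```

```text
0.017 ['Unreachable', 'get_calibration', 'observe', 'outline_of', 'sign_off', 'snapshot', 'tcp_to_tips']
lowest finger z [0.1146 0.1151 0.1158 0.1159 0.1159 0.1165 0.1166 0.1166] [ 0.49847094 -0.15597958  0.09255852] 0.02137480897966883
```

The picture and depth put the fingertips at z≈0.115, against 0.076 from the stated tool length. I'll open a little, go down 20 mm and check again.

>>> apply_moves(
  motion=[
    [0.15,0,0,0,0],
    [0.15,0,0,0.08,0],
    [0.15,0,0,0.17,0],
    [0.15,0,0,0.17,0],
  ],
)

```text
time: 5.7
ee_pos: [0.4979, -0.1557, 0.071]
ee_rot: [-179.9, 0.1, -0.1]
ft_force: [-0.6, -1.0, -0.3]
opening: 0.0362
finger_force: 0.0
```

```bash
cat >> h.py <<'E'
def tips():
    im,d=robot.snapshot("side");P=cloud("side",d)
    Q=P[np.all((P>[.42,-.25,.05])&(P<[.58,-.08,.2]),-1)]
    return im,Q
E
python3 - <<'E'
from h import *
plan([]);print(robot.observe()["opening"])
im,Q=tips();cv2.imwrite("pics/s2.png",cv2.resize(im[220:320,240:370],None,fx=5,fy=5,interpolation=cv2.INTER_CUBIC))
A=Q[(Q[:,0]>.482)&(Q[:,0]<.515)&((Q[:,1]<-.172)|(Q[:,1]>-.145))]
for z in np.arange(.052,.13,.008):
    q=A[abs(A[:,2]-z)<.004];print(z.round(3),len(q),q.min(0).round(3) if len(q) else "",q.max(0).round(3) if len(q) else "")
E
```

```text
t 5.7 pose [ 0.4979 -0.1557  0.071  -0.0547] F [-0.6 -1.  -0.3] rot [-1.799e+02  1.000e-01 -1.000e-01]
0.036208842698571546
0.052 1 [ 0.515 -0.173  0.051] [ 0.515 -0.173  0.051]
0.06 0  
0.068 0  
0.076 0  
0.084 0  
0.092 3 [ 0.49  -0.139  0.095] [ 0.503 -0.137  0.095]
0.1 55 [ 0.484 -0.187  0.096] [ 0.508 -0.127  0.104]
0.108 73 [ 0.484 -0.189  0.104] [ 0.507 -0.126  0.112]
0.116 83 [ 0.485 -0.189  0.112] [ 0.51  -0.126  0.12 ]
0.124 74 [ 0.485 -0.189  0.12 ] [ 0.508 -0.126  0.128]
```

View pics/s2.png

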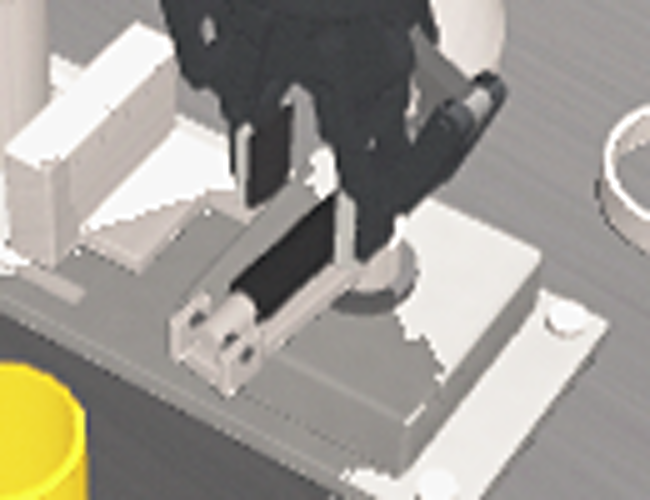

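The tips stand at z≈0.095, level with the top of the handle, with one finger on each side and centred on it. So the real tips are about 24 mm above the reported TCP. I'll go down another 19 mm and close gently.

>>> apply_moves(
  motion=[
    [0.15,0,0,0.08,0],
    [0.15,0,0.01,0.155,0],
    [0.45,0,0.01,0.155,0],
    [0.5,0,0.01,0.155,0],
    [0.5,0,0.01,0.155,0],
  ],
)

```text
time: 6.38
ee_pos: [0.4986, -0.1572, 0.0538]
ee_rot: [180.0, -0.0, -0.1]
ft_force: [0.5, -0.0, -0.0]
opening: 0.0212
finger_force: 0.0
```

Run:
```python
from h import *
plan([]);print(robot.observe()["opening"])
im,Q=tips()
A=Q[(Q[:,0]>.482)&(Q[:,0]<.515)&((Q[:,1]<-.1685)|(Q[:,1]>-.145))]
for z in np.arange(.052,.13,.008):
    q=A[abs(A[:,2]-z)<.004];print(z.round(3),len(q),q.min(0).round(3) if len(q) else "",q.max(0).round(3) if len(q) else "")
```

```text
t 6.38 pose [ 0.4986 -0.1572  0.0538 -0.0556] F [ 0.5 -0.  -0. ] rot [ 1.8e+02 -0.0e+00 -1.0e-01]
0.021207482805088402
0.052 2 [ 0.51  -0.173  0.051] [ 0.512 -0.17   0.051]
0.06 0  
0.068 1 [ 0.485 -0.169  0.068] [ 0.485 -0.169  0.068]
0.076 7 [ 0.487 -0.176  0.074] [ 0.495 -0.14   0.079]
0.084 29 [ 0.486 -0.182  0.08 ] [ 0.501 -0.136  0.088]
0.092 50 [ 0.485 -0.183  0.088] [ 0.504 -0.136  0.096]
0.1 44 [ 0.485 -0.183  0.096] [ 0.502 -0.136  0.104]
0.108 39 [ 0.484 -0.183  0.104] [ 0.5   -0.135  0.112]
0.116 36 [ 0.484 -0.193  0.112] [ 0.507 -0.135  0.12 ]
0.124 109 [ 0.484 -0.201  0.12 ] [ 0.509 -0.113  0.128]
```

>>> apply_moves(
  motion=[
    [0.53,0,0,0,0],
    [0.55,0,0,0,0],
    [0.55,0,0,0,0],
  ],
  force=20,
)

```text
time: 6.8
ee_pos: [0.4985, -0.1572, 0.0536]
ee_rot: [-180.0, -0.0, -0.1]
ft_force: [0.3, -0.6, 0.8]
opening: 0.0195
finger_force: 0.0
```

>>> apply_moves(
  motion=[
    [0.6,0,0,0,0],
    [0.6,0,0,0,0],
  ],
  force=20,
)

```text
time: 7.05
ee_pos: [0.4985, -0.157, 0.0536]
ee_rot: [-180.0, -0.0, -0.1]
ft_force: [0.2, 2.7, 1.8]
opening: 0.0174
finger_force: 13.1
```

>>> apply_moves(
  motion=[
    [0.6,-0.01,0,-0.06,0],
    [0.6,-0.03,0,-0.12,0],
    [0.6,-0.06,0,-0.175,0],
    [0.6,-0.095,0,-0.225,0],
    [0.6,-0.14,0,-0.27,0],
  ],
  force=20,
)

```text
time: 7.68
ee_pos: [0.4816, -0.157, 0.0866]
ee_rot: [-180.0, -0.0, -0.1]
ft_force: [1.4, 5.5, -4.2]
opening: 0.0171
finger_force: 10.6
```

Run:
```python
from h import *
plan([]);print(robot.observe()["opening"],robot.observe()["torque"])
im,Q=tips();cv2.imwrite("pics/s3.png",cv2.resize(im[220:320,240:370],None,fx=5,fy=5,interpolation=cv2.INTER_CUBIC))
```

```text
t 7.67 pose [ 0.4816 -0.157   0.0866 -0.0554] F [ 1.4  5.5 -4.2] rot [-1.8e+02 -0.0e+00 -1.0e-01]
0.017090016429035022 [ 0.93738062 -0.40588546  0.03812355]
```

View pics/s3.png

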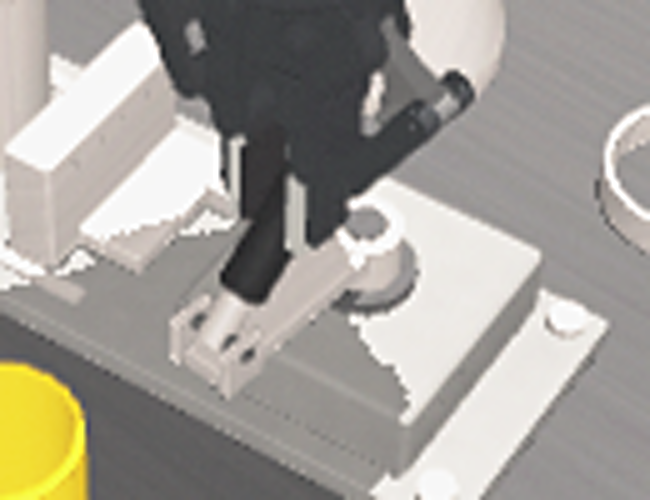

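>>> apply_moves(
  motion=[
    [0.6,-0.05,-0.005,-0.04,0],
    [0.6,-0.11,-0.007,-0.07,0],
    [0.6,-0.165,-0.007,-0.09,0],
    [0.6,-0.23,-0.007,-0.1,0],
    [0.6,-0.28,-0.007,-0.105,0],
  ],
  force=20,
)

```text
time: 8.35
ee_pos: [0.4479, -0.1565, 0.0992]
ee_rot: [180.0, -0.1, -0.1]
ft_force: [0.3, 0.2, -0.1]
opening: 0.0173
finger_force: 0.0
```

Run:
```python
from h import *
plan([]);print(robot.observe()["opening"],robot.observe()["torque"])
im,Q=tips();cv2.imwrite("pics/s4.png",cv2.resize(im[220:320,240:370],None,fx=5,fy=5,interpolation=cv2.INTER_CUBIC))
```

```text
t 8.35 pose [ 0.4479 -0.1565  0.0992 -0.0541] F [ 0.3  0.2 -0.1] rot [ 1.8e+02 -1.0e-01 -1.0e-01]
0.017311065808401117 [ 0.0116422  -0.02235595  0.00600736]
```

View pics/s4.png

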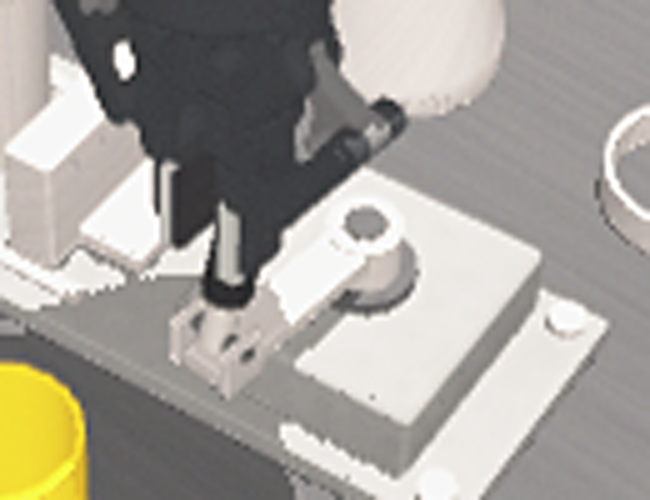

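The handle is nearly upright between the fingers and the crank has not moved. Zero finger force suggests the grip is loose, so I'll close a bit and push out to the stop.

>>> apply_moves(
  motion=[
    [0.66,0,0,0,0],
    [0.66,0,0,0,0],
  ],
  force=20,
)

```text
time: 8.65
ee_pos: [0.4479, -0.1564, 0.0986]
ee_rot: [-180.0, 0.0, -0.1]
ft_force: [-1.8, -0.9, 3.4]
opening: 0.015
finger_force: 3.5
```

Run:
```python
from h import *
plan([]);print(robot.observe()["opening"])
im,d=robot.snapshot("top");P=cloud("top",d)
im,d=robot.snapshot("side");P=cloud("side",d)
m=(im.max(-1)<75)&np.all((P>[.40,-.2,.085])&(P<[.52,-.12,.2]),-1)
Q=P[m]
for z in np.arange(.088,.19,.006):
    q=Q[abs(Q[:,2]-z)<.003]
    if len(q):print(z.round(3),len(q),np.median(q,0).round(4),q.min(0).round(3),q.max(0).round(3))
```

```text
t 8.65 pose [ 0.4479 -0.1564  0.0986 -0.0556] F [-1.8 -0.9  3.4] rot [-1.8e+02  0.0e+00 -1.0e-01]
0.015040277033232014
0.1 22 [ 0.4475 -0.1616  0.1013] [ 0.444 -0.167  0.097] [ 0.457 -0.153  0.103]
0.106 22 [ 0.4483 -0.1636  0.1053] [ 0.445 -0.166  0.103] [ 0.459 -0.152  0.107]
0.124 11 [ 0.4416 -0.1496  0.126 ] [ 0.436 -0.175  0.124] [ 0.451 -0.148  0.127]
0.13 28 [ 0.4419 -0.1507  0.1308] [ 0.436 -0.178  0.127] [ 0.451 -0.149  0.133]
0.136 38 [ 0.4413 -0.1512  0.1359] [ 0.434 -0.178  0.133] [ 0.454 -0.136  0.139]
0.142 43 [ 0.4427 -0.1718  0.1418] [ 0.436 -0.179  0.139] [ 0.454 -0.137  0.145]
0.148 43 [ 0.4417 -0.1507  0.1479] [ 0.435 -0.179  0.145] [ 0.453 -0.137  0.151]
0.154 37 [ 0.4408 -0.1502  0.1537] [ 0.436 -0.179  0.151] [ 0.453 -0.138  0.157]
0.16 33 [ 0.441  -0.1492  0.1599] [ 0.434 -0.179  0.157] [ 0.452 -0.137  0.163]
0.166 57 [ 0.4356 -0.1487  0.1671] [ 0.433 -0.193  0.163] [ 0.451 -0.125  0.169]
0.172 134 [ 0.4387 -0.1718  0.1723] [ 0.433 -0.196  0.169] [ 0.458 -0.12   0.175]
0.178 99 [ 0.4359 -0.1742  0.1773] [ 0.433 -0.2    0.175] [ 0.457 -0.12   0.181]
0.184 69 [ 0.4366 -0.177   0.1842] [ 0.431 -0.2    0.181] [ 0.459 -0.121  0.187]
```

>>> apply_moves(
  motion=[
    [0.1,0,0,0,0],
    [0.1,0,0,0,0],
    [0.1,0.07,0,0,0],
    [0.1,0.14,0,0,0],
    [0.1,0.14,0,0,0],
  ],
)

```text
time: 9.38
ee_pos: [0.4656, -0.1563, 0.0985]
ee_rot: [180.0, -0.0, -0.0]
ft_force: [0.2, 0.3, -0.1]
opening: 0.0385
finger_force: 0.0
```

>>> apply_moves(
  motion=[
    [0.5,0,0,0,0],
    [0.55,0,0,0,0],
    [0.9,0,0,0,0],
    [0.9,0,0,0,0],
  ],
  force=20,
)

```text
time: 9.88
ee_pos: [0.4647, -0.1563, 0.0987]
ee_rot: [-180.0, 0.0, -0.1]
ft_force: [-0.9, -1.4, 2.1]
opening: 0.0171
finger_force: 20.8
```

Run:
```python
from h import *
im,d=robot.snapshot("side");P=cloud("side",d);cv2.imwrite("pics/s5.png",cv2.resize(im[220:320,240:370],None,fx=5,fy=5,interpolation=cv2.INTER_CUBIC))
m=(im.max(-1)<75)&np.all((P>[.40,-.2,.085])&(P<[.52,-.12,.2]),-1)
Q=P[m];print(robot.observe()["torque"])
for z in np.arange(.088,.16,.006):
    q=Q[abs(Q[:,2]-z)<.003]
    if len(q):print(z.round(3),len(q),np.median(q,0).round(4),q.min(0).round(3),q.max(0).round(3))
```

```text
[-0.10017851  0.20595785 -0.00785505]
0.094 1 [ 0.453  -0.1639  0.0963] [ 0.453 -0.164  0.096] [ 0.453 -0.164  0.096]
0.1 16 [ 0.4477 -0.1617  0.101 ] [ 0.445 -0.166  0.099] [ 0.456 -0.154  0.103]
0.106 37 [ 0.4491 -0.1621  0.1061] [ 0.445 -0.167  0.103] [ 0.457 -0.15   0.109]
0.112 29 [ 0.4503 -0.1607  0.1114] [ 0.447 -0.167  0.109] [ 0.459 -0.151  0.115]
0.118 29 [ 0.4531 -0.1608  0.118 ] [ 0.448 -0.166  0.115] [ 0.458 -0.152  0.121]
0.124 28 [ 0.4542 -0.1577  0.1241] [ 0.45  -0.165  0.121] [ 0.458 -0.147  0.127]
0.13 31 [ 0.4563 -0.156   0.1298] [ 0.452 -0.178  0.127] [ 0.466 -0.148  0.133]
0.136 48 [ 0.4573 -0.1583  0.1354] [ 0.452 -0.18   0.133] [ 0.47  -0.147  0.139]
0.142 49 [ 0.459  -0.1582  0.1421] [ 0.453 -0.181  0.139] [ 0.468 -0.147  0.145]
0.148 57 [ 0.4603 -0.1544  0.1482] [ 0.453 -0.18   0.145] [ 0.473 -0.147  0.151]
0.154 38 [ 0.4612 -0.1498  0.1538] [ 0.453 -0.181  0.151] [ 0.47  -0.147  0.157]
0.16 28 [ 0.4597 -0.1474  0.1599] [ 0.451 -0.18   0.157] [ 0.469 -0.14   0.163]
```

View pics/s5.png

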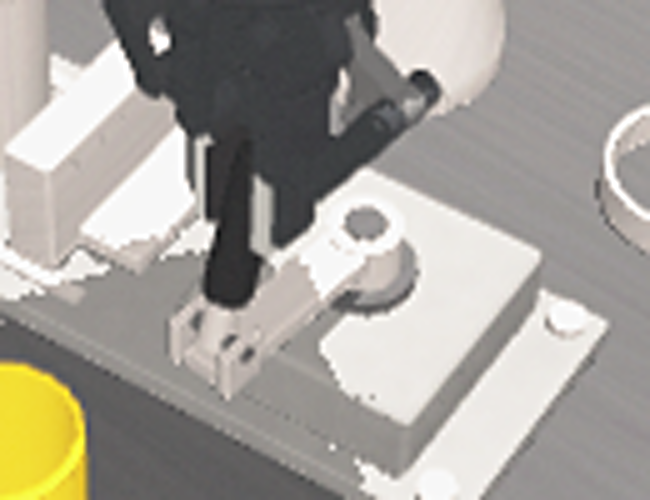

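Handle is well gripped, leaning about 15° inward. Moving it out to the stop.

>>> apply_moves(
  motion=[
    [0.9,-0.04,0,-0.01,0],
    [0.9,-0.08,0,-0.015,0],
    [0.9,-0.11,0,-0.015,0],
    [0.9,-0.135,0,-0.015,0],
    [0.9,-0.135,0,-0.015,0],
  ],
  force=20,
)

```text
time: 10.55
ee_pos: [0.4488, -0.1563, 0.1008]
ee_rot: [180.0, -0.1, -0.1]
ft_force: [2.6, 0.7, 4.9]
opening: 0.0172
finger_force: 21.2
```

>>> apply_moves(
  motion=[
    [0.9,-0.01,0,0,0],
    [0.9,-0.02,0,0,0],
    [0.9,-0.02,0,0,0],
  ],
  force=20,
)

```text
time: 10.92
ee_pos: [0.4467, -0.1563, 0.1007]
ee_rot: [180.0, -0.1, -0.1]
ft_force: [3.9, 2.3, 4.1]
opening: 0.0173
finger_force: 21.3
```

>>> apply_moves(
  motion=[
    [0.9,-0.01,0,0,0],
    [0.9,-0.02,0,0,0],
    [0.9,-0.02,0,0,0],
  ],
  force=20,
)

```text
time: 11.3
ee_pos: [0.4442, -0.1563, 0.1006]
ee_rot: [180.0, -0.1, -0.1]
ft_force: [3.7, 2.4, 2.5]
opening: 0.017
finger_force: 21.4
```

Run:
```python
from h import *
plan([]);im,d=robot.snapshot("side");P=cloud("side",d)
m=(im.max(-1)<75)&np.all((P>[.40,-.2,.085])&(P<[.52,-.12,.2]),-1)
Q=P[m];print(robot.observe()["torque"])
for z in np.arange(.094,.16,.006):
    q=Q[abs(Q[:,2]-z)<.003]
    if len(q):print(z.round(3),len(q),np.median(q,0).round(4),q.min(0).round(3),q.max(0).round(3))
```

```text
t 11.3 pose [ 0.4442 -0.1563  0.1006 -0.0547] F [3.7 2.4 2.5] rot [ 1.8e+02 -1.0e-01 -1.0e-01]
[ 0.30267387 -0.93346823 -0.01315151]
0.1 16 [ 0.4421 -0.1628  0.1008] [ 0.439 -0.167  0.099] [ 0.447 -0.155  0.103]
0.106 27 [ 0.4424 -0.1629  0.1049] [ 0.439 -0.167  0.103] [ 0.452 -0.15   0.109]
0.112 15 [ 0.4404 -0.1586  0.111 ] [ 0.439 -0.166  0.109] [ 0.448 -0.155  0.115]
0.118 3 [ 0.441  -0.1548  0.1163] [ 0.44  -0.156  0.115] [ 0.441 -0.154  0.12 ]
0.124 8 [ 0.4406 -0.1556  0.1233] [ 0.433 -0.165  0.121] [ 0.446 -0.148  0.126]
0.13 27 [ 0.4389 -0.1494  0.1307] [ 0.432 -0.177  0.127] [ 0.447 -0.147  0.133]
0.136 42 [ 0.438  -0.155   0.1364] [ 0.431 -0.18   0.133] [ 0.447 -0.134  0.139]
0.142 40 [ 0.4378 -0.157   0.1419] [ 0.432 -0.18   0.14 ] [ 0.446 -0.137  0.144]
0.148 50 [ 0.438  -0.1566  0.148 ] [ 0.432 -0.181  0.145] [ 0.454 -0.135  0.151]
0.154 54 [ 0.4398 -0.1531  0.1538] [ 0.431 -0.18   0.151] [ 0.45  -0.137  0.157]
```

>>> apply_moves(
  motion=[
    [0.9,-0.01,0,0,0],
    [0.9,-0.02,0,0,0],
    [0.9,-0.02,0,0,0],
  ],
  force=20,
)

```text
time: 11.72
ee_pos: [0.4416, -0.1563, 0.1005]
ee_rot: [180.0, -0.0, -0.0]
ft_force: [4.8, 1.1, 0.9]
opening: 0.0176
finger_force: 21.4
```

>>> apply_moves(
  motion=[
    [0.9,-0.01,0,0,0],
    [0.9,-0.02,0,0,0],
    [0.9,-0.02,0,0,0],
  ],
  force=20,
)

```text
time: 12.1
ee_pos: [0.439, -0.1562, 0.1003]
ee_rot: [-180.0, -0.0, -0.1]
ft_force: [4.2, 1.9, -1.3]
opening: 0.017
finger_force: 21.2
```

Run:
```python
from h import *
plan([]);im,d=robot.snapshot("side");P=cloud("side",d);cv2.imwrite("pics/s6.png",cv2.resize(im[220:320,240:370],None,fx=5,fy=5,interpolation=cv2.INTER_CUBIC))
m=np.all((P>[.40,-.2,.06])&(P<[.52,-.12,.2]),-1)
Q=P[m]
for z in np.arange(.064,.16,.006):
    q=Q[abs(Q[:,2]-z)<.003]
    if len(q):print(z.round(3),len(q),np.median(q,0).round(4),q.min(0).round(3),q.max(0).round(3))
```

```text
t 12.1 pose [ 0.439  -0.1562  0.1003 -0.0521] F [ 4.2  1.9 -1.3] rot [-1.8e+02 -0.0e+00 -1.0e-01]
0.064 78 [ 0.4722 -0.1671  0.0648] [ 0.438 -0.171  0.061] [ 0.519 -0.144  0.067]
0.07 330 [ 0.4854 -0.1588  0.0697] [ 0.438 -0.172  0.067] [ 0.52  -0.144  0.073]
0.076 39 [ 0.4428 -0.1609  0.076 ] [ 0.438 -0.173  0.073] [ 0.52  -0.144  0.079]
0.082 80 [ 0.4448 -0.1636  0.0824] [ 0.438 -0.173  0.079] [ 0.456 -0.142  0.085]
0.088 16 [ 0.4439 -0.1617  0.088 ] [ 0.441 -0.171  0.085] [ 0.451 -0.156  0.091]
0.094 6 [ 0.4434 -0.1603  0.0933] [ 0.44  -0.165  0.091] [ 0.445 -0.157  0.097]
0.1 17 [ 0.4404 -0.1639  0.1001] [ 0.437 -0.167  0.098] [ 0.448 -0.155  0.102]
0.106 27 [ 0.4391 -0.1625  0.106 ] [ 0.437 -0.167  0.103] [ 0.449 -0.154  0.109]
0.112 5 [ 0.4421 -0.1653  0.1108] [ 0.438 -0.167  0.11 ] [ 0.444 -0.154  0.114]
0.118 2 [ 0.4379 -0.1548  0.118 ] [ 0.437 -0.156  0.115] [ 0.439 -0.154  0.121]
0.124 21 [ 0.4335 -0.1495  0.1262] [ 0.427 -0.173  0.122] [ 0.44  -0.147  0.127]
0.13 44 [ 0.4296 -0.1498  0.1298] [ 0.426 -0.178  0.127] [ 0.441 -0.136  0.133]
0.136 65 [ 0.4318 -0.1666  0.1361] [ 0.426 -0.181  0.133] [ 0.445 -0.136  0.139]
0.142 67 [ 0.4311 -0.1689  0.1422] [ 0.426 -0.18   0.139] [ 0.446 -0.136  0.145]
0.148 62 [ 0.4315 -0.1621  0.1481] [ 0.426 -0.18   0.145] [ 0.442 -0.137  0.151]
0.154 67 [ 0.4312 -0.1532  0.1536] [ 0.426 -0.18   0.151] [ 0.444 -0.137  0.156]
```

View pics/s6.png

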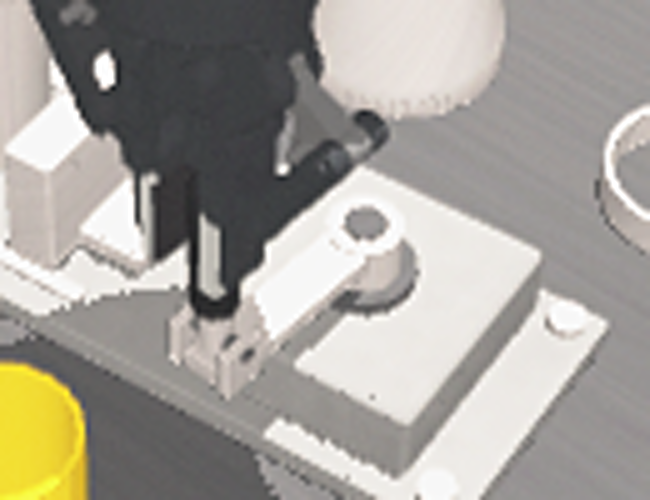

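The handle is upright. Its front face is at x≈0.438 at every height, and the pads slipped at a steady ~4 N against the stop. Now I'll loosen into a cage, recentre on the handle and start winding.

>>> apply_moves(
  motion=[
    [0.4,0,0,0,0],
    [0.4,0.03,0,0,0],
    [0.4,0.07,0,0,0],
    [0.5,0.07,0,0,0],
    [0.5,0.07,0,0,0],
  ],
)

```text
time: 12.78
ee_pos: [0.4474, -0.1562, 0.1003]
ee_rot: [-180.0, 0.0, -0.0]
ft_force: [0.1, -0.5, 0.2]
opening: 0.0214
finger_force: 0.0
```

>>> apply_moves(
  motion=[
    [0.5,0.004,0.071,0,-0.133],
    [0.5,0.015,0.142,0,-0.267],
    [0.5,0.033,0.211,0,-0.4],
    [0.5,0.059,0.278,0,-0.533],
    [0.5,0.059,0.278,0,-0.533],
  ],
)

```text
time: 13.4
ee_pos: [0.4544, -0.1898, 0.1003]
ee_rot: [-180.0, 0.0, 23.9]
ft_force: [-0.5, 0.1, -0.0]
opening: 0.0216
finger_force: 0.0
```

```bash
cat >> h.py <<'E'
C=np.array([.5295,-.1565])
def st(r=.082):
    s=robot.observe();v=s["ee_pos"][:2]-C;th=np.degrees(np.arctan2(v[1],v[0]))%360;u=v/np.linalg.norm(v)
    F=s["ft_force"][:2];print("t",round(s["time"],2),"theta",th.round(2),"r",np.linalg.norm(v).round(4),"yaw+180",s["ee_rot"][2]+180,"Frad",(F@u).round(2),"Ftan",(F@[-u[1],u[0]]).round(2),"Fz",s["ft_force"][2].round(1),"q",s["q"].round(0))
E
python3 - <<'E'
from h import *
st();im,d=robot.snapshot("side");P=cloud("side",d);cv2.imwrite("pics/s7.png",cv2.resize(im[180:330,210:400],None,fx=4,fy=4,interpolation=cv2.INTER_CUBIC))
E
```

```text
t 13.4 theta 203.91 r 0.0821 yaw+180 203.86311156399097 Frad 0.42 Ftan -0.25 Fz -0.0 q [-30.  26. 114.   0.  40.  36.]
```

View pics/s7.png

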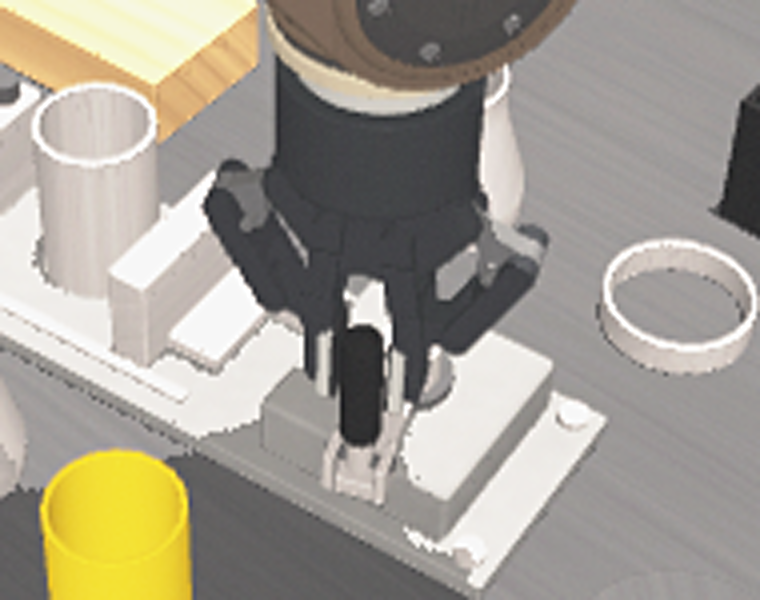

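The handle stands upright between the pads and the crank has followed. Continuing.

>>> apply_moves(
  motion=[
    [0.5,0.004,0.071,0,-0.133],
    [0.5,0.015,0.142,0,-0.267],
    [0.5,0.033,0.211,0,-0.4],
    [0.5,0.059,0.278,0,-0.533],
    [0.5,0.092,0.342,0,-0.667],
  ],
)

```text
time: 14.08
ee_pos: [0.4806, -0.2222, 0.1002]
ee_rot: [-179.9, 0.0, 54.0]
ft_force: [-3.9, 1.9, 1.9]
opening: 0.0213
finger_force: 1.9
```

>>> apply_moves(
  motion=[
    [0.5,0.004,0.071,0,-0.133],
    [0.5,0.015,0.142,0,-0.267],
    [0.5,0.033,0.211,0,-0.4],
    [0.5,0.059,0.278,0,-0.533],
    [0.5,0.092,0.342,0,-0.667],
  ],
)

```text
time: 14.7
ee_pos: [0.5204, -0.2376, 0.1002]
ee_rot: [-179.9, -0.0, 84.0]
ft_force: [-5.2, 0.6, 0.7]
opening: 0.0216
finger_force: 2.1
```

Run:
```python
from h import *
st()
im,d=robot.snapshot("top");P=cloud("top",d)
ps=.1319;y=np.array([-np.sin(ps),np.cos(ps)]);x=np.array([y[1],-y[0]]);o=np.array([.5267,-.158])
for n in("top","side"):
    im,d=robot.snapshot(n);P=cloud(n,d).reshape(-1,3);L=np.c_[(P[:,:2]-o)@x,(P[:,:2]-o)@y,P[:,2]]
    for nm,z0,z1,a,b in(("jaw",.066,.076,.1,.22),("stop",.066,.074,.225,.3),("tube",.098,.106,.1,.27)):
        q=L[(abs(L[:,0])<.038)&(L[:,2]>z0)&(L[:,2]<z1)&(L[:,1]>a)&(L[:,1]<b)]
        if len(q):print(n,nm,len(q),np.percentile(q[:,1],[2,10,50,90,98]).round(4))
Q=P[(np.linalg.norm(P[:,:2]-C,axis=1)<.11)&(P[:,2]>.09)&(P[:,2]<.12)]
a=np.radians(robot.observe()["ee_rot"][2]+180);u=np.array([np.cos(a),np.sin(a)])
for z in(.095,.102,.109,.116):
    q=Q[abs(Q[:,2]-z)<.0035];r=(q[:,:2]-C+.002)@u;t=(q[:,:2]-C+.002)@[-u[1],u[0]]
    if len(q):print(z,len(q),r.min().round(4),r.max().round(4),t.min().round(4),t.max().round(4))
```

```text
t 14.7 theta 263.57 r 0.0816 yaw+180 264.0218514755227 Frad -0.03 Ftan -5.23 Fz 0.7 q [-31.  31. 103.  -0.  46. -25.]
top jaw 319 [0.1424 0.1444 0.1542 0.1658 0.2123]
top stop 86 [0.2462 0.2472 0.2533 0.2689 0.2707]
top tube 97 [0.1657 0.1673 0.1951 0.2195 0.2221]
side jaw 513 [0.1414 0.1434 0.1573 0.204  0.218 ]
side stop 264 [0.2448 0.2465 0.2536 0.2668 0.2703]
side tube 158 [0.1646 0.167  0.1909 0.2199 0.222 ]
0.095 17 0.0748 0.0889 -0.0085 0.0036
0.102 27 0.0734 0.0896 -0.0094 0.0006
0.109 28 0.0765 0.0895 -0.0099 0.0046
0.116 18 0.0796 0.0901 -0.0092 0.0017
```

>>> apply_moves(
  motion=[
    [0.5,0.004,0.071,0,-0.133],
    [0.5,0.015,0.142,0,-0.267],
    [0.5,0.033,0.211,0,-0.4],
    [0.5,0.059,0.278,0,-0.533],
    [0.5,0.092,0.342,0,-0.667],
  ],
)

```text
time: 15.48
ee_pos: [0.5622, -0.2308, 0.1002]
ee_rot: [-179.9, -0.1, 113.9]
ft_force: [-4.8, 0.3, 1.0]
opening: 0.0213
finger_force: 1.9
```

>>> apply_moves(
  motion=[
    [0.5,0.001,0.036,0,-0.067],
    [0.5,0.004,0.071,0,-0.133],
    [0.5,0.008,0.107,0,-0.2],
    [0.5,0.015,0.142,0,-0.267],
    [0.5,0.023,0.177,0,-0.333],
  ],
)

```text
time: 16.1
ee_pos: [0.5803, -0.2198, 0.1002]
ee_rot: [-180.0, -0.1, 128.8]
ft_force: [-3.4, -1.6, 1.5]
opening: 0.0213
finger_force: 1.8
```

Run:
```python
from h import *
st()
ps=.1319;y=np.array([-np.sin(ps),np.cos(ps)]);x=np.array([y[1],-y[0]]);o=np.array([.5267,-.158])
for n in("top","side"):
    im,d=robot.snapshot(n);P=cloud(n,d).reshape(-1,3);L=np.c_[(P[:,:2]-o)@x,(P[:,:2]-o)@y,P[:,2]]
    for nm,z0,z1,a,b in(("jaw",.066,.076,.12,.19),("stop",.066,.074,.235,.3),("tube",.098,.106,.13,.27)):
        q=L[(abs(L[:,0])<.038)&(L[:,2]>z0)&(L[:,2]<z1)&(L[:,1]>a)&(L[:,1]<b)]
        if len(q):print(n,nm,len(q),np.percentile(q[:,1],[2,10,50,90,98]).round(4))
```

```text
t 16.1 theta 308.76 r 0.0811 yaw+180 308.83148312388676 Frad -0.9 Ftan -3.67 Fz 1.5 q [-27.  35.  96.  -0.  49. -66.]
top jaw 224 [0.1596 0.1614 0.1696 0.179  0.1822]
top stop 5 [0.2467 0.2469 0.2492 0.2519 0.2533]
top tube 48 [0.1822 0.1833 0.1925 0.2298 0.2348]
side jaw 373 [0.1582 0.16   0.1695 0.181  0.1865]
side stop 212 [0.2369 0.2463 0.2549 0.2678 0.2699]
side tube 156 [0.1818 0.1839 0.2104 0.2371 0.2395]
```

>>> apply_moves(
  motion=[
    [0.5,0,0.024,0,-0.044],
    [0.5,0.002,0.048,0,-0.089],
    [0.5,0.004,0.071,0,-0.133],
    [0.5,0.007,0.095,0,-0.178],
    [0.5,0.01,0.119,0,-0.222],
  ],
)

```text
time: 16.82
ee_pos: [0.5916, -0.21, 0.1003]
ee_rot: [-180.0, -0.0, 139.1]
ft_force: [-3.4, -1.3, -1.7]
opening: 0.0211
finger_force: 1.8
```

>>> apply_moves(
  motion=[
    [0.5,0,0.012,0,-0.022],
    [0.5,0,0.024,0,-0.044],
    [0.5,0,0.024,0,-0.044],
  ],
)

```text
time: 17.2
ee_pos: [0.5935, -0.208, 0.1004]
ee_rot: [180.0, 0.0, 140.9]
ft_force: [-2.5, -1.5, -1.4]
opening: 0.0214
finger_force: 1.4
```

>>> apply_moves(
  motion=[
    [0.5,0,0.012,0,-0.022],
    [0.5,0,0.024,0,-0.044],
    [0.5,0,0.024,0,-0.044],
  ],
)

```text
time: 17.58
ee_pos: [0.5942, -0.2068, 0.1003]
ee_rot: [-179.9, -0.1, 142.9]
ft_force: [-10.5, -8.9, 0.2]
opening: 0.0212
finger_force: 6.4
```

```bash
python3 -c "
from h import *
st()"
```

```text
t 17.57 theta 322.15 r 0.082 yaw+180 322.92880197218614 Frad -2.86 Ftan -13.44 Fz 0.2 q [-25.  35.  95.  -0.  50. -78.]
```

Resistance rose sharply to about 13 N, so the tube is tight. Backing off, opening and going up.

>>> apply_moves(
  motion=[
    [0.5,0,-0.01,0,0],
    [0.5,0,-0.022,0,0],
    [0.3,0,-0.022,0,0],
    [0.1,0,-0.022,0,0],
    [0.1,0,-0.022,0,0],
  ],
)

```text
time: 18.2
ee_pos: [0.594, -0.2077, 0.1005]
ee_rot: [180.0, 0.0, 142.9]
ft_force: [-0.2, -0.2, 0.1]
opening: 0.0381
finger_force: 0.0
```

>>> apply_moves(
  motion=[
    [0.1,0,0,-0.25,0],
    [0.1,0,0,-0.5,0],
    [0.1,0,0,-0.8,0],
    [0.1,0,0,-1,0],
    [0.1,0,0,-1,0],
  ],
)

```text
time: 18.82
ee_pos: [0.5943, -0.208, 0.2221]
ee_rot: [179.9, 0.2, 142.9]
ft_force: [-0.6, 0.2, -0.7]
opening: 0.0382
finger_force: 0.0
```

Run:
```python
from h import *
st()
ps=.1319;y=np.array([-np.sin(ps),np.cos(ps)]);x=np.array([y[1],-y[0]]);o=np.array([.5267,-.158])
for n in("top","side"):
    im,d=robot.snapshot(n);P=cloud(n,d).reshape(-1,3);L=np.c_[(P[:,:2]-o)@x,(P[:,:2]-o)@y,P[:,2]]
    for nm,z0,z1,a,b in(("jaw",.066,.076,.12,.195),("stop",.066,.074,.242,.3),("tube",.098,.106,.15,.27)):
        q=L[(abs(L[:,0])<.038)&(L[:,2]>z0)&(L[:,2]<z1)&(L[:,1]>a)&(L[:,1]<b)]
        if len(q):print(n,nm,len(q),np.percentile(q[:,1],[2,10,50,90,98]).round(4))
    D=C-.002;v=P[:,:2]-D;a=np.radians(322);u=np.array([np.cos(a),np.sin(a)])
    for z in(.085,.095,.105,.115,.125,.135,.145,.153):
        m=(abs(P[:,2]-z)<.005)&(np.linalg.norm(v,axis=1)<.11)&(v@u>.05);r=v[m]@u;t=v[m]@[-u[1],u[0]]
        if m.sum():print(n,z,m.sum(),r.min().round(4),r.max().round(4),t.min().round(4),t.max().round(4))
cv2.imwrite("pics/s8.png",cv2.resize(im[170:340,150:400],None,fx=3,fy=3,interpolation=cv2.INTER_CUBIC))
```

```text
t 18.82 theta 321.53 r 0.0828 yaw+180 322.9186986876419 Frad -0.57 Ftan -0.25 Fz -0.7 q [-25.  28.  88.   0.  64. -78.]
top jaw 289 [0.1645 0.1661 0.175  0.1839 0.1861]
top stop 237 [0.246  0.2479 0.2574 0.2693 0.271 ]
top tube 98 [0.1874 0.1897 0.2164 0.2421 0.2438]
side jaw 376 [0.1636 0.1647 0.1747 0.1868 0.1931]
side stop 188 [0.2423 0.2456 0.255  0.2677 0.2699]
side tube 161 [0.1858 0.1884 0.2128 0.2414 0.2445]
side 0.085 74 0.0702 0.0877 -0.0185 0.0124
side 0.095 22 0.0729 0.0862 -0.0103 -0.0023
side 0.105 37 0.0717 0.0879 -0.0112 0.0032
side 0.115 45 0.0719 0.0895 -0.0133 0.0053
side 0.125 44 0.0728 0.0889 -0.0119 0.001
side 0.135 46 0.0736 0.09 -0.0119 0.0045
side 0.145 48 0.0738 0.0907 -0.0119 0.0005
side 0.153 77 0.0745 0.0918 -0.0111 0.0048
```

View pics/s8.png

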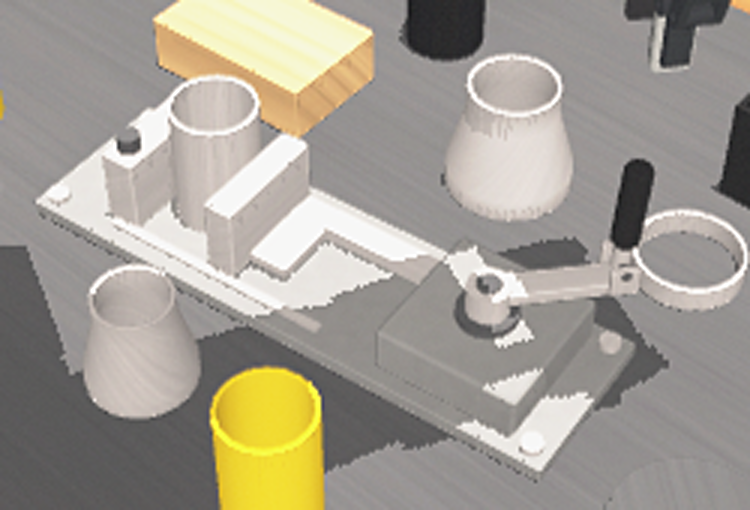

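The tube stands between jaw and stop, and the handle is upright, leaning slightly outward on its stop. The gripper is clear and nothing else has moved. Handing in.

```bash
python3 -c "
from workcell import robot
print(robot.sign_off())"
```

```text
the job is handed in; nothing more can be done
None
```

The job is handed in: the handle is up against its stop and the tube stands gripped between jaw and stop; winding stopped at about 13 N at the handle, just over the 6–12 N you gave, and no bystander was seen to move.

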